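# Load the blow-off nest and set its air valve two turns open

## Robot

A 6-joint arm with a two-finger parallel gripper is mounted at the origin on the work surface. World frame = base frame: x ahead of the robot, y to its left, z up, the work surface at z = 0. Lengths are in m, angles in degrees, forces in N, time in s.
With the tool pointing down it reaches from about 0.35 to 0.875 m from the base axis. Payload 4.2 kg.
Tool frame: the origin (TCP) lies between the finger pads; the fingertips stand 25 mm ahead of it and the grasp point (between the pads) lies 6 mm ahead of it (r.tips_ahead is the distance from the TCP to the fingertips, in m); z points along the fingers, y is the direction in which the jaws open and shut (so a half turn about z gives the same grasp; the last joint's range is limited). The gripper opens to 87 mm and grips with 3 to 60 N. Pads are 19 mm wide; open, the fingers measure 117 mm over their backs; the gripper's body (75 mm by 190 mm) begins 51 mm behind the grasp point.
Start: joints at [-54.569, 22.042, 0.453, 0, -68.411, -14.817], TCP at [0.22, -0.585, 0.248] pointing down, gripper open.
Joint ranges: [-179.83, 179.83], [-69.29, 118.12], [-61.27, 80.66], [-181.25, 117.63], [-171.15, -9.14], [-177.46, 177.46]. Speed limits (degrees/s): [159.86, 159.86, 180, 180, 180, 180].

## Interface

Orientations are given as a 3x3 rotation matrix whose columns are the frame's x, y, z axes.
In Python, from station import r, vision, finish_job gives the robot as it stands.
- The arm moves only by the shell command python3 -m jog 'ROWS'. ROWS is a JSON object of lists of equal length, an entry for each row: "rot": the turn, a rotation vector about the world's x, y, z in degrees, a list of three; "delta_pos": the shift along the world's x, y, z in mm, a list of three; "grip": the opening in per cent of the stroke, from 0 (shut) to 100 (fully open). A call has 1 to 10 rows; each row shifts and turns the commanded pose from where the row before left it; what a row does not reach is not made up. A row lasts 1/12 s, in which the tool goes at most 41.7 mm and 7.16 degrees, less where a joint would pass 70% of its speed; a pose out of reach is approached as far as the arm can. A call with a gripper value outside its range is refused whole. The fingers move at their own pace and stop on an object; the grip force is fixed at half the most. Time passes only in rows, so rows that do not move let the fingers close. It gives the time, the measured TCP pose, the force and the opening at its end, in the units of the state.
- r.sense(): the state, without advancing time (a new reading comes with each control period).
- vision.capture(name): name is "scene" or "top" or "wrist"; returns a dict with "frame" (480x640x3 uint8, red, green, blue), "K" (3x3 intrinsics, pixels), "xyz" and "orientation" of the camera in the world. Camera axes: x right, y up, looking along -z (the intrinsics and any distortion apply to the point x, -y, -z); pixel columns grow to the right and rows downward; lengths in m; the calibration is good to about 2 mm. A picture is of the moment at which its call begins. There is no depth.
- finish_job(): hands the job in, once; it reports no verdict.
The state is a dict: "time_s": time; "joints": joint angles; "joint_velocities": joint speeds; "effort": joint torques, N m; "tcp_pos": TCP position; "ee_rot": TCP orientation; "wrist_force": force on the tool from outside, world axes, zero at the start; "moment": the same for the moment, N m; "gripper_width": opening from 0.0 (shut) to 1.0 (fully open).
Only numpy, scipy, OpenCV 4.12 (cv2) and the standard library are available. Lean on these libraries where they do the work, as an engineer would, in place of code of your own. Each camera call takes 0.05 s, during which the arm holds its last target. There are 200 camera calls.

## Task

Set the two polished napkin rings upright in the two pockets of the blow-off nest, one in each, fully down. Then set the air: crank the valve wheel clockwise until it is closed on its stop, back it off exactly two full turns, and finish with the gripper still holding the crank handle there, so that the setting cannot creep. Leave everything else on the bench where it is.

Things in the scene. Friction and masses are not known exactly. Their poses are not given: they have to be found in the camera images.
- ring_a_center (a point): centre (half-way up, 18 mm above its foot) of a polished metal napkin ring: an upright tube open at both ends, 41 across, wall 2.5, 36 tall, about 85 g, standing on the bench; the two rings are alike; z is the tube's axis
- ring_b_center (a point): centre (half-way up, 18 mm above its foot) of a polished metal napkin ring: an upright tube open at both ends, 41 across, wall 2.5, 36 tall, about 85 g, standing on the bench; the two rings are alike; z is the tube's axis
- pocket_a (a point): centre of the floor of a round pocket in the aluminium nest block (the pocket nearer the valve). Pocket 52 across, 14 deep; the block (90 x 160, long side along the pipe line) has its top 50 mm above the bench and this point is 36 mm above the bench. The pockets are 80 mm apart. Axes: y runs from the valve along the row of pockets, x across the block, z up. A seated ring has its centre 18 mm above this point and stands 22 mm proud of the block
- pocket_b (a point): centre of the floor of a round pocket in the aluminium nest block (the pocket farther from the valve). Pocket 52 across, 14 deep; the block (90 x 160, long side along the pipe line) has its top 50 mm above the bench and this point is 36 mm above the bench. The pockets are 80 mm apart. Axes: y runs from the valve along the row of pockets, x across the block, z up. A seated ring has its centre 18 mm above this point and stands 22 mm proud of the block
- wheel_center (a point): centre of the valve's iron handwheel, on the upright axis it turns about, at rim mid-height 122 mm above the bench; rim 110 across outside, 10 thick, four spokes; the stem nut ends 10 mm above this point. The wheel does not rise or sink as it turns. It lies on the nest's row line, 170 mm from the nearer pocket. Axes: z up, x points from the axis to the crank handle
- handle_mid (a point): middle of the black revolving crank handle that stands upright on the wheel's rim, 50 mm from the wheel axis: a 21 mm round grip, from 129 to 180 mm above the bench; this point is 157.5 mm above the bench. The handle spins freely on its own pin, so it can be held with a fixed hand orientation while the wheel is cranked round
- valve_wheel (a joint): angle of the valve wheel in rad: 0 = screwed down on its stop (closed), growing as it is turned counter-clockwise seen from above (opening), 6.283 per turn, free up to four turns. It starts somewhere between about 0.8 and 4.8 rad. It turns clockwise to close. Turning takes about 0.15 N m (3 N at the handle) and it stays where it is left; at 0 it stops hard
- felt_cone: white felt polishing cone, foot 42 wide, 60 tall, standing on its foot, leave alone
- compound_tin: closed aluminium tin, 54 across, 34 tall, leave alone
- compound_bar: dark red bar of polishing compound, 36 x 115 x 32 tall, leave alone
- mop_wheel: spare stitched buff lying flat, 108 across, 20 thick, leave alone
- ring_mandrel: tapered steel ring mandrel lying on the bench near the robot, 274 long, up to 26 thick, leave alone
- scratch_brush: brass scratch brush lying on the bench near the robot, leave alone
- jar: amber jar with steel cap, 60 across, 75 tall, leave alone
Not all that is in view belongs to the job. Leave any orange look-alike of the part that bears ring_a_center alone.

How it is judged (in metres and radians):
On the way, in this order (a step that is already met when the one before it is completed fails the run):
1. both rings stand fully down in the two pockets, one in each ((((horizontal distance between ring_a_center and pocket_a below 0.01 m and z of ring_a_center in the frame of pocket_a below 0.022 m and angle between ring_a_center's own z axis and vertical below 0.12 rad) and (horizontal distance between ring_b_center and pocket_b below 0.01 m and z of ring_b_center in the frame of pocket_b below 0.022 m and angle between ring_b_center's own z axis and vertical below 0.12 rad)) or ((horizontal distance between ring_a_center and pocket_b below 0.01 m and z of ring_a_center in the frame of pocket_b below 0.022 m and angle between ring_a_center's own z axis and vertical below 0.12 rad) and (horizontal distance between ring_b_center and pocket_a below 0.01 m and z of ring_b_center in the frame of pocket_a below 0.022 m and angle between ring_b_center's own z axis and vertical below 0.12 rad)))), for 0.2 s.
2. the valve wheel is closed on its stop (value of joint valve_wheel below 0.08 rad), for 0.1 s.
At the end, for the whole second after the job is handed in: One ring in each pocket, on its floor (10 mm of centre, 4 mm of fully down, 7 degrees of upright), not touched; valve wheel two turns off its stop within 14 degrees (12.32 to 12.82 rad); gripper holding the crank handle (over 4 N, grasp point within 35 mm of the handle's middle) ((((horizontal distance between ring_a_center and pocket_a below 0.01 m and z of ring_a_center in the frame of pocket_a below 0.022 m and angle between ring_a_center's own z axis and vertical below 0.12 rad) and (horizontal distance between ring_b_center and pocket_b below 0.01 m and z of ring_b_center in the frame of pocket_b below 0.022 m and angle between ring_b_center's own z axis and vertical below 0.12 rad)) or ((horizontal distance between ring_a_center and pocket_b below 0.01 m and z of ring_a_center in the frame of pocket_b below 0.022 m and angle between ring_a_center's own z axis and vertical below 0.12 rad) and (horizontal distance between ring_b_center and pocket_a below 0.01 m and z of ring_b_center in the frame of pocket_a below 0.022 m and angle between ring_b_center's own z axis and vertical below 0.12 rad))) and value of joint valve_wheel between 12.316 and 12.816 rad and contact force between the fingers and valve_handle above 4 N and distance between the grasp point and handle_mid below 0.035 m and contact force between the fingers and ring_a below 0.2 N and contact force between the fingers and ring_b below 0.2 N); the arm keeps its last pose, push and grip.
It fails at once if a bystander is pushed more than 30 mm or knocked over (distance of any of felt_cone, compound_tin, compound_bar, mop_wheel, ring_mandrel, scratch_brush, jar from where it was at the start of the episode above 0.03 m or angle between any of felt_cone, compound_tin, compound_bar, mop_wheel, ring_mandrel, scratch_brush, jar's own z axis and vertical above 0.5 rad).
It also fails if it takes over 72 s, if anything falls off the work surface, if the arm or the gripper's body presses on something with over 40 N, if the wrist force passes 120 N, or if a joint passes its speed limit or range.

## Working session

There is one attempt and no reset: what is moved stays moved. The work goes in short steps, Python scripts to look and compute and a shell command to move; the robot and the scene stay as the last step left them, time stands still between calls to the robot, and variables do not carry over. Pictures are saved under pics/ and viewed, about 8 in all and at most 12, crops included, and the job is handed in when it is done.

```bash
mkdir -p pics; cat > h.py <<'E'
from station import r, vision, finish_job
import numpy as np, cv2, pickle
def cap(n,f):
    d=vision.capture(n); cv2.imwrite(f'pics/{f}.png',d['frame'][:,:,::-1]); pickle.dump(d,open(f'pics/{f}.pkl','wb')); return d
def load(f): return pickle.load(open(f'pics/{f}.pkl','rb'))
def ray(d,u,v,z):
    K=np.array(d['K']);R=np.array(d['orientation']);o=np.array(d['xyz'])
    p=np.linalg.inv(K)@[u,v,1]; w=R@[p[0],-p[1],-p[2]]
    return o+w*(z-o[2])/w[2]
def proj(d,P):
    K=np.array(d['K']);R=np.array(d['orientation']);o=np.array(d['xyz'])
    c=R.T@(np.array(P)-o); q=K@[c[0],-c[1],-c[2]]; return q[:2]/q[2]
E
python3 - <<'E'
from h import *
for n in('top','scene'):
    d=cap(n,n+'0'); print({k:np.round(v,3).tolist() for k,v in d.items() if k!='frame'})
print(r.sense())
E
```

```text
{'K': [[495.423, 0.0, 311.014], [0.0, 495.423, 236.809], [0.0, 0.0, 1.0]], 'xyz': [0.498, 0.051, 1.215], 'orientation': [[0.021, 0.998, -0.051], [-1.0, 0.021, -0.0], [0.001, 0.051, 0.999]]}
{'K': [[451.233, 0.0, 325.411], [0.0, 451.233, 251.153], [0.0, 0.0, 1.0]], 'xyz': [1.182, 0.41, 0.761], 'orientation': [[-0.541, -0.544, 0.641], [0.841, -0.36, 0.404], [0.012, 0.758, 0.653]]}
{'time_s': 0.1, 'joints': array([-5.45684294e+01,  2.20855297e+01,  3.87899513e-01, -2.39913652e-02,
       -6.84114264e+01, -1.48170906e+01]), 'joint_velocities': array([ 0.04056703, -0.1821514 ,  0.14303141,  0.13486104,  0.04327863,
        0.03815887]), 'effort': array([-1.51137037e-04, -3.91689634e+01,  1.87935501e+01,  4.23190489e+00,
        1.34687737e-02, -6.84591123e-05]), 'tcp_pos': array([ 0.21989561, -0.58451879,  0.24658307]), 'ee_rot': array([[-9.36024906e-01, -3.51932887e-01, -7.86188968e-04],
       [-3.51933748e-01,  9.36023227e-01,  1.77659858e-03],
       [ 1.10647667e-04,  1.93962695e-03, -9.99998113e-01]]), 'wrist_force': array([-0.01443548, -0.68919901,  0.38788402]), 'moment': array([-0.01500559,  0.02609227,  0.01386864]), 'gripper_width': 0.9953074437947145}
```

View pics/top0.png

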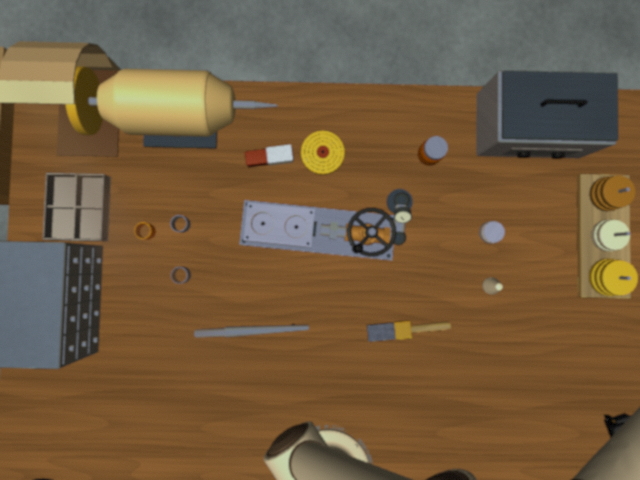

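View pics/scene0.png

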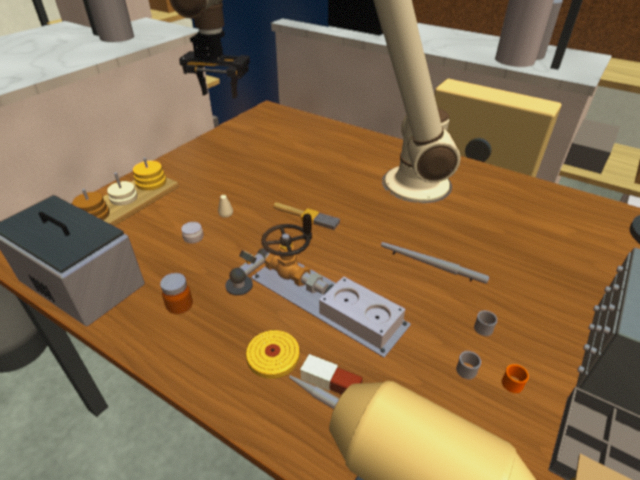

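Top view: candidates for the rings are grey (180,223), grey (181,275) and orange (144,231). The two grey ones fit "polished metal", and the orange is the look-alike. Pockets are at (263,224) and (297,227), the wheel at (371,232), and the handle near (358,248). I'll confirm this in one enlarged crop.

```bash
python3 - <<'E'
from h import *
d=load('top0'); f=d['frame'][:,:,::-1]
a=cv2.resize(f[195:295,125:225],None,fx=4,fy=4,interpolation=cv2.INTER_CUBIC)
b=cv2.resize(f[195:295,235:335],None,fx=4,fy=4,interpolation=cv2.INTER_CUBIC)
c=cv2.resize(f[185:265,325:425],None,fx=5,fy=5,interpolation=cv2.INTER_CUBIC)
im=np.zeros((600,800,3),np.uint8);im[:400,:400]=a;im[:400,400:]=b
im=np.hstack([a,b]);cv2.imwrite('pics/c1.png',im)
cv2.imwrite('pics/c2.png',c)
for u,v,z in[(180,223,.036),(181,275,.036),(144,231,.036),(263,224,.036),(297,227,.036),(371,232,.122),(358,248,.18)]: print(u,v,ray(d,u,v,z).round(4))
E
```

```text
180 223 [0.5849 0.364  0.036 ]
181 275 [0.4613 0.3574 0.036 ]
144 231 [0.5639 0.4491 0.036 ]
263 224 [0.5867 0.1661 0.036 ]
297 227 [0.5812 0.0848 0.036 ]
371 232 [ 0.5676 -0.0814  0.122 ]
358 248 [ 0.5299 -0.0477  0.18  ]
```

View pics/c1.png

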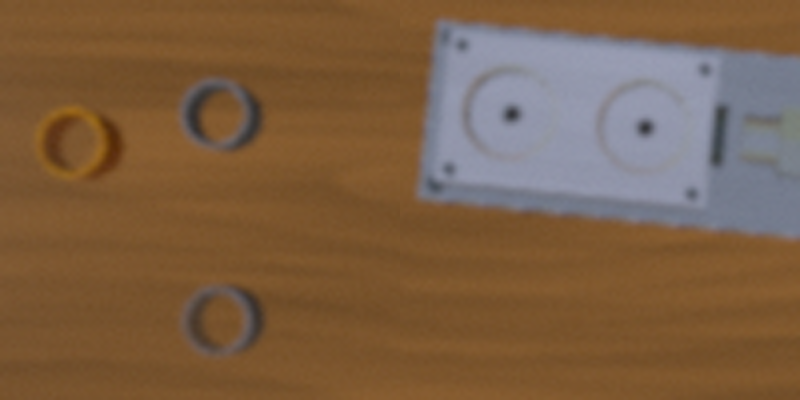

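View pics/c2.png

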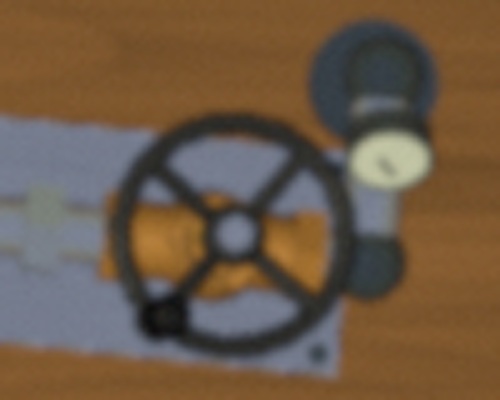

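Crop 1 confirms it: the grey rings are at (179.5,223.3) and (180.5,274.8), and the orange one at (144,231) stays put. The pocket floor dots are at (263,223.5) and (296.3,227). Crop 2 shows the nut at (372,232), the black handle top at (357.6,247.6), and a gauge at (402,217) beside the wheel.

```bash
python3 - <<'E'
from h import *
d=load('top0');s=load('scene0')
for n,u,v,z in[('A',179.5,223.3,.036),('B',180.5,274.8,.036),('orange',143.5,230.5,.036),('pb',263,223.5,.036),('pa',296.3,227,.036),('nut',372,232,.132),('hand',357.6,247.6,.18)]:
    p=ray(d,u,v,z);print(n,p.round(4),'scene px',proj(s,p).round(1))
for z in(.05,.1,.15,.2): p=ray(d,402.5,217,z);print(z,p.round(3),proj(s,p).round(1))
f=s['frame'][:,:,::-1]
cv2.imwrite('pics/c3.png',np.hstack([cv2.resize(f[205:305,215:315],None,fx=4,fy=4,interpolation=2),cv2.resize(f[290:390,430:530],None,fx=4,fy=4,interpolation=2)]))
E
```

```text
A [0.5841 0.3652 0.036 ] scene px [468.2 358.3]
B [0.4617 0.3586 0.036 ] scene px [484.7 316.7]
orange [0.5651 0.4504 0.036 ] scene px [515.3 371.9]
pb [0.5879 0.1661 0.036 ] scene px [376.3 316.6]
pa [0.5812 0.0865 0.036 ] scene px [345.5 299.4]
nut [ 0.567  -0.0824  0.132 ] scene px [285.3 235.2]
hand [ 0.5307 -0.0469  0.18  ] scene px [307.4 214.9]
0.05 [ 0.609 -0.164  0.05 ] [248.4 259.7]
0.1 [ 0.604 -0.155  0.1  ] [250.7 243.7]
0.15 [ 0.6   -0.145  0.15 ] [253.1 226.6]
0.2 [ 0.595 -0.136  0.2  ] [255.7 208.4]
```

View pics/c3.png

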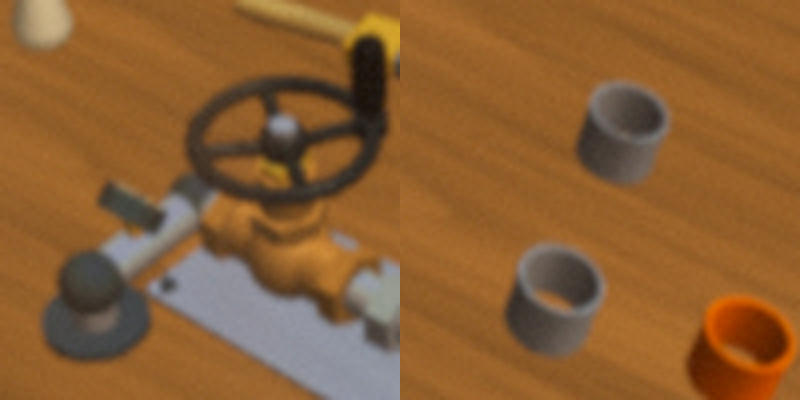

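```bash
python3 -m jog '{"rot":[[0,0,6.5],[0,0,6.5],[0,0,6.5],[0,0,6.5],[0,0,6.5],[0,0,6.5],[0,0,6.5],[0,0,6.5],[0,0,6.5],[0,0,6.5]],"delta_pos":[[14,30,5],[14,30,5],[14,30,5],[14,30,5],[14,30,5],[14,30,5],[14,30,5],[14,30,5],[14,30,5],[14,30,5]],"grip":[100,100,100,100,100,100,100,100,100,100]}'
```

```text
time_s: 0.93
tcp_pos: [0.3601, -0.2833, 0.2975]
ee_rot: [[-0.071, -0.997, -0.0], [-0.997, 0.071, 0.0], [-0.0, 0.0, -1.0]]
wrist_force: [1.0, -0.8, 0.0]
gripper_width: 0.999
```

Both views agree: the gauge is low (about 55 mm) and harmless, and the rings match within about 1 mm. Next I go above ring B (0.462, 0.359).

```bash
python3 -m jog '{"rot":[[0,0,0],[0,0,0],[0,0,0],[0,0,0],[0,0,0],[0,0,0],[0,0,0],[0,0,0],[0,0,0],[0,0,0]],"delta_pos":[[6,40,0],[6,40,0],[6,40,0],[6,40,0],[6,40,0],[6,40,0],[6,40,0],[6,40,0],[6,40,0],[6,40,0]],"grip":[100,100,100,100,100,100,100,100,100,100]}'
python3 -m jog '{"rot":[[0,0,0],[0,0,0],[0,0,0],[0,0,0],[0,0,0],[0,0,0],[0,0,0],[0,0,0],[0,0,0]],"delta_pos":[[6,40,0],[6,40,-20],[6,40,-20],[6,40,-20],[6,40,-20],[6,40,-30],[6,2,-30],[0,0,-20],[0,0,0]],"grip":[100,100,100,100,100,100,100,100,100]}'
python3 - <<'E'
from h import *
d=cap('wrist','w1'); print(np.round(d['K'],1).tolist(),np.round(d['xyz'],4),np.round(d['orientation'],3).tolist())
print(proj(d,[.4617,.3586,.036]),proj(d,[.5841,.3652,.036]), r.sense()['tcp_pos'])
E
```

```text
time_s: 1.77
tcp_pos: [0.4195, 0.117, 0.2976]
ee_rot: [[-0.076, -0.997, 0.0], [-0.997, 0.076, 0.0], [-0.0, -0.0, -1.0]]
wrist_force: [2.1, -1.6, 1.0]
gripper_width: 1.0
time_s: 2.52
tcp_pos: [0.4567, 0.3361, 0.1431]
ee_rot: [[-0.077, -0.997, -0.008], [-0.997, 0.077, -0.008], [0.009, 0.008, -1.0]]
wrist_force: [-0.2, -1.6, 0.8]
gripper_width: 0.999
[[372.0, 0.0, 322.6], [0.0, 372.0, 232.3], [0.0, 0.0, 1.0]] [0.4519 0.263  0.2818] [[-0.997, -0.076, -0.013], [0.076, -0.962, -0.261], [0.008, -0.262, 0.965]]
[316.36493304 272.70256109] [146.216845   294.04253711] [0.45798069 0.33675561 0.14609631]
```

View pics/w1.png

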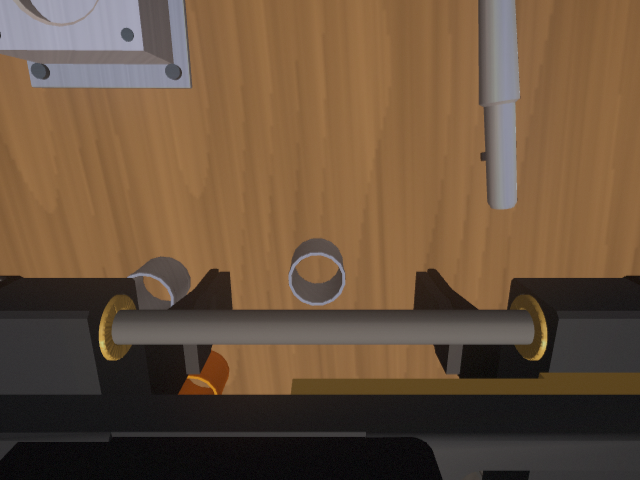

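Wrist view: ring B's top ellipse is centred at about (317,278) and lies between the jaws. Ring A is at (160,280), orange at (205,375).

```bash
python3 - <<'E'
from h import *
d=load('w1'); print(ray(d,317,278,.036).round(4)); s=r.sense();print(s['time_s'],s['tcp_pos'],np.round(s['ee_rot'],3).tolist())
E
```

```text
[0.4616 0.3626 0.036 ]
2.5667 [0.45798069 0.33675561 0.14609631] [[-0.076, -0.997, -0.004], [-0.997, 0.076, -0.005], [0.006, 0.004, -1.0]]
```

```bash
python3 -m jog '{"rot":[[0,0,0],[0,0,0],[0,0,0]],"delta_pos":[[4,24,-20],[0,0,0],[0,0,0]],"grip":[100,100,100]}'; python3 - <<'E'
from h import *
d=cap('wrist','w2'); print(proj(d,[.4617,.3586,.036]))
f=d['frame'];a=cv2.resize(f[200:320,250:400],None,fx=4,fy=4)[:,:,::-1];cv2.imwrite('pics/w2c.png',a);print(r.sense()['tcp_pos'])
E
```

```text
time_s: 2.82
tcp_pos: [0.4636, 0.3624, 0.1297]
ee_rot: [[-0.076, -0.997, 0.001], [-0.997, 0.076, 0.0], [-0.0, -0.001, -1.0]]
wrist_force: [-0.4, -0.1, 1.4]
gripper_width: 1.0
[324.66180213 240.46389303]
[0.46363127 0.36212019 0.1302433 ]
```

View pics/w2c.png

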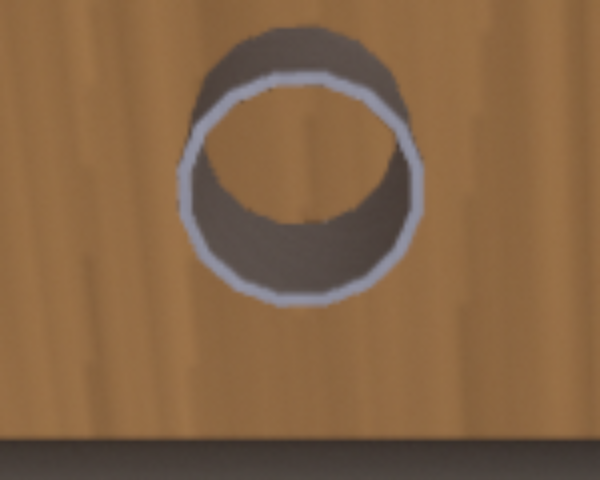

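Here the ring is at (325,247), which puts it at about (0.462, 0.3625), within 2 mm of the TCP. I'll descend to tips at 18 mm, close and lift.

```bash
python3 -m jog '{"rot":[[0,0,0],[0,0,0],[0,0,0],[0,0,0],[0,0,0],[0,0,0],[0,0,0],[0,0,0],[0,0,0],[0,0,0]],"delta_pos":[[-2,0,-30],[0,0,-30],[0,0,-20],[0,0,-7],[0,0,0],[0,0,0],[0,0,0],[0,0,0],[0,0,0],[0,0,0]],"grip":[100,100,100,100,100,0,0,0,0,0]}'
```

```text
time_s: 3.7
tcp_pos: [0.4615, 0.3623, 0.0429]
ee_rot: [[-0.076, -0.997, 0.001], [-0.997, 0.076, 0.001], [-0.002, -0.001, -1.0]]
wrist_force: [-0.4, -0.0, -0.6]
gripper_width: 0.705
```

```bash
python3 -m jog '{"rot":[[0,0,0],[0,0,0],[0,0,0],[0,0,0],[0,0,0],[0,0,0],[0,0,0]],"delta_pos":[[0,0,0],[0,0,0],[0,0,0],[0,0,0],[0,0,0],[0,0,0],[0,0,0]],"grip":[0,0,0,0,0,0,0]}'
```

```text
time_s: 4.28
tcp_pos: [0.4613, 0.362, 0.042]
ee_rot: [[-0.076, -0.997, 0.0], [-0.997, 0.076, 0.0], [-0.0, -0.0, -1.0]]
wrist_force: [-0.1, -0.3, 1.1]
gripper_width: 0.467
```

Gripped, opening 0.467 = 41 mm. I lift and carry it over pocket_a.

```bash
python3 -m jog '{"rot":[[0,0,0],[0,0,0],[0,0,0],[0,0,0],[0,0,0],[0,0,0],[0,0,0],[0,0,0],[0,0,0],[0,0,0]],"delta_pos":[[0,0,20],[0,0,30],[0,0,40],[13,-30,10],[15,-32,0],[15,-32,0],[15,-32,0],[15,-32,0],[15,-32,0],[15,-32,0]],"grip":[0,0,0,0,0,0,0,0,0,0]}'
python3 -m jog '{"rot":[[0,0,0],[0,0,0],[0,0,0],[0,0,0]],"delta_pos":[[15,-30,0],[2,-22,0],[0,0,0],[0,0,0]],"grip":[0,0,0,0]}'
python3 - <<'E'
from h import *
d=cap('wrist','w3'); s=r.sense();print(s['tcp_pos'],s['gripper_width'])
for p in([.5812,.0865,.036],[.5879,.1661,.036],[.5812,.0865,.05]): print(proj(d,p))
p=s['tcp_pos'].copy();p[2]-=.006;print('foot would be px',proj(d,p))
E
```

```text
time_s: 5.12
tcp_pos: [0.5642, 0.1382, 0.1414]
ee_rot: [[-0.076, -0.997, -0.001], [-0.997, 0.076, -0.0], [0.0, 0.001, -1.0]]
wrist_force: [0.7, 0.6, -1.2]
gripper_width: 0.471
time_s: 5.45
tcp_pos: [0.5809, 0.0865, 0.1412]
ee_rot: [[-0.079, -0.997, -0.001], [-0.997, 0.079, -0.0], [0.0, 0.001, -1.0]]
wrist_force: [-0.5, 0.2, -0.4]
gripper_width: 0.469
[0.58088082 0.08758625 0.14134827] 0.4681931388159875
[321.46984207 241.13322797]
[320.96818091 344.18924693]
[321.4349093  247.46527366]
foot would be px [322.04076851 311.60076308]
```

View pics/w3.png

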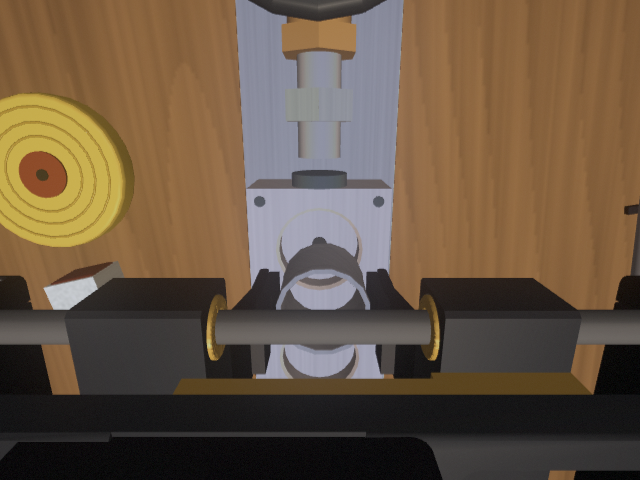

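The pocket's dark centre is at (319.5,241) against a predicted (321.5,241), and the ring's ellipse is centred on the TCP. I shift 1 mm in x and lower it.

```bash
python3 -m jog '{"rot":[[0,0,0],[0,0,0],[0,0,0],[0,0,0],[0,0,0],[0,0,0],[0,0,0],[0,0,0]],"delta_pos":[[1,-0.5,-20],[0,0,-20],[0,0,-10],[0,0,-6],[0,0,-4],[0,0,-3],[0,0,-1],[0,0,0]],"grip":[0,0,0,0,0,0,0,0]}'
```

```text
time_s: 6.17
tcp_pos: [0.5825, 0.0877, 0.0783]
ee_rot: [[-0.076, -0.997, 0.001], [-0.997, 0.076, 0.0], [-0.0, -0.001, -1.0]]
wrist_force: [0.3, 0.2, -1.6]
gripper_width: 0.47
```

Down. Open, then lift.

```bash
python3 -m jog '{"rot":[[0,0,0],[0,0,0],[0,0,0],[0,0,0],[0,0,0],[0,0,0],[0,0,0],[0,0,0],[0,0,0],[0,0,0]],"delta_pos":[[0,0,0],[0,0,0],[0,0,0],[0,0,0],[0,0,20],[0,0,30],[0,30,30],[0,35,0],[0,35,0],[0,35,0]],"grip":[100,100,100,100,100,100,100,100,100,100]}'
python3 -m jog '{"rot":[[0,0,0],[0,0,0],[0,0,0],[0,0,0],[0,0,0],[0,0,0]],"delta_pos":[[0,35,-5],[0,35,-5],[0,35,-5],[0,35,-5],[0,0,0],[0,0,0]],"grip":[100,100,100,100,100,100]}'
python3 - <<'E'
from h import *
d=cap('wrist','w4'); s=r.sense();print(s['tcp_pos'],s['gripper_width'])
print(proj(d,[.5841,.3652,.036]),proj(d,[.5841,.369,.036]))
t=cap('top','top1');print(proj(t,[.5825,.0877,.072]))
W=np.zeros((480,800,3),np.uint8)
W[:480,:400]=d['frame'][:,120:520]
W[:400,400:]=cv2.resize(t['frame'][175:275,235:335],None,fx=4,fy=4)
cv2.imwrite('pics/w4c.png',W[:,:,::-1])
E
```

```text
time_s: 7.0
tcp_pos: [0.5824, 0.2232, 0.1587]
ee_rot: [[-0.077, -0.997, 0.002], [-0.997, 0.077, 0.001], [-0.002, -0.002, -1.0]]
wrist_force: [0.3, -0.2, -0.3]
gripper_width: 0.992
time_s: 7.5
tcp_pos: [0.5816, 0.3635, 0.1364]
ee_rot: [[-0.074, -0.997, -0.001], [-0.997, 0.074, -0.001], [0.001, 0.001, -1.0]]
wrist_force: [-0.1, -0.8, -0.6]
gripper_width: 1.001
[0.58180077 0.36214583 0.13690848] 1.0031653405221739
[318.4850449  245.99419376] [318.91275391 251.34293202]
[295.35055297 225.32514253]
```

View pics/w4c.png

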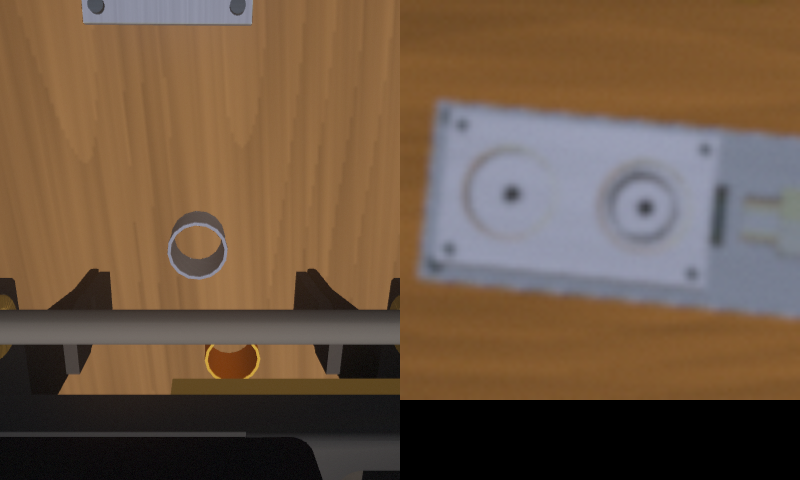

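Ring 1 sits concentric in pocket_a. Ring A is at wrist (317,250), giving about (0.585, 0.3675), clear of the orange one. Picture count is 7. Next I grasp it.

```bash
python3 -m jog '{"rot":[[0,0,0],[0,0,0],[0,0,0],[0,0,0],[0,0,0],[0,0,0],[0,0,0],[0,0,0],[0,0,0],[0,0,0]],"delta_pos":[[3,5,-30],[0,0,-30],[0,0,-26],[0,0,-8],[0,0,0],[0,0,0],[0,0,0],[0,0,0],[0,0,0],[0,0,0]],"grip":[100,100,100,100,100,0,0,0,0,0]}'
python3 -m jog '{"rot":[[0,0,0],[0,0,0],[0,0,0],[0,0,0],[0,0,0],[0,0,0],[0,0,0]],"delta_pos":[[0,0,0],[0,0,0],[0,0,0],[0,0,0],[0,0,0],[0,0,0],[0,0,0]],"grip":[0,0,0,0,0,0,0]}'
```

```text
time_s: 8.43
tcp_pos: [0.5856, 0.3673, 0.0447]
ee_rot: [[-0.076, -0.997, 0.002], [-0.997, 0.076, 0.001], [-0.002, -0.001, -1.0]]
wrist_force: [0.2, -0.6, -0.2]
gripper_width: 0.705
time_s: 9.02
tcp_pos: [0.5852, 0.3669, 0.0435]
ee_rot: [[-0.076, -0.997, 0.0], [-0.997, 0.076, 0.0], [-0.0, -0.0, -1.0]]
wrist_force: [-1.6, -0.4, 1.4]
gripper_width: 0.468
```

```bash
python3 -m jog '{"rot":[[0,0,0],[0,0,0],[0,0,0],[0,0,0],[0,0,0],[0,0,0],[0,0,0],[0,0,0],[0,0,0],[0,0,0]],"delta_pos":[[0,0,20],[0,0,35],[0,0,35],[4,-35,10],[0,-35,0],[0,-35,0],[0,-35,0],[0,-35,0],[0,-25,0],[0,0,0]],"grip":[0,0,0,0,0,0,0,0,0,0]}'
python3 -m jog '{"rot":[[0,0,0],[0,0,0]],"delta_pos":[[0,0,-20],[0,0,0]],"grip":[0,0]}'
python3 - <<'E'
from h import *
d=cap('wrist','w5'); s=r.sense();print(s['tcp_pos'],s['gripper_width'])
for p in([.589,.167,.036],[.589,.167,.05],s['tcp_pos']-[0,0,.007]): print(proj(d,p))
cv2.imwrite('pics/w5c.png',cv2.resize(d['frame'][200:400,200:440],None,fx=3,fy=3)[:,:,::-1])
E
```

```text
time_s: 9.85
tcp_pos: [0.5882, 0.1623, 0.143]
ee_rot: [[-0.081, -0.997, -0.002], [-0.997, 0.081, -0.001], [0.001, 0.002, -1.0]]
wrist_force: [0.2, -0.4, -0.8]
gripper_width: 0.466
time_s: 10.02
tcp_pos: [0.5873, 0.1657, 0.1203]
ee_rot: [[-0.079, -0.997, -0.006], [-0.997, 0.079, -0.002], [0.002, 0.005, -1.0]]
wrist_force: [-0.8, -0.6, -2.3]
gripper_width: 0.463
[0.58784196 0.16624013 0.12139085] 0.4654596952950682
[318.91350811 253.16274561]
[318.81329719 260.75328506]
[320.69259062 310.43402156]
```

View pics/w5c.png

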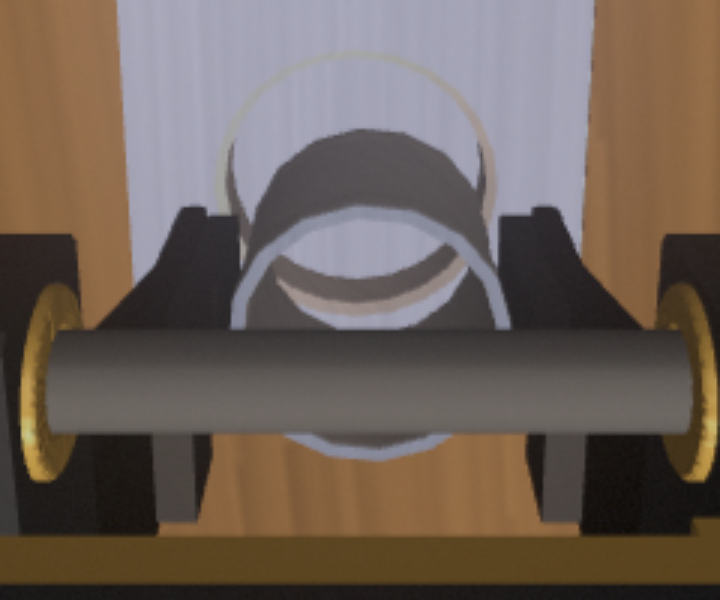

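The pocket rim is centred at (319.4,261) against a predicted (318.8,260.8), and the ring hangs about 1–2 mm to the −x side. I correct by +2 mm in x and lower.

```bash
python3 -m jog '{"rot":[[0,0,0],[0,0,0],[0,0,0],[0,0,0],[0,0,0],[0,0,0],[0,0,0]],"delta_pos":[[2,0.5,-10],[0,0,-12],[0,0,-10],[0,0,-5],[0,0,-4],[0,0,-2],[0,0,0]],"grip":[0,0,0,0,0,0,0]}'
```

```text
time_s: 10.65
tcp_pos: [0.5912, 0.1675, 0.08]
ee_rot: [[-0.076, -0.997, -0.0], [-0.997, 0.076, -0.0], [0.0, 0.0, -1.0]]
wrist_force: [-0.5, -0.1, -1.0]
gripper_width: 0.465
```

```bash
python3 -m jog '{"rot":[[0,0,0],[0,0,0],[0,0,0],[0,0,0],[0,0,0],[0,0,0],[0,0,0],[0,0,0],[0,0,0],[0,0,0]],"delta_pos":[[0,0,0],[0,0,0],[0,0,0],[0,0,0],[0,0,20],[0,0,35],[0,0,40],[0,0,40],[-10,-20,35],[-10,-34,10]],"grip":[100,100,100,100,100,100,100,100,100,100]}'
python3 -m jog '{"rot":[[0,0,0],[0,0,0],[0,0,0],[0,0,0],[0,0,0],[0,0,0],[0,0,0]],"delta_pos":[[-10,-34,0],[-10,-34,0],[-10,-34,0],[-10,-34,0],[0,-22,0],[0,0,0],[0,0,0]],"grip":[100,100,100,100,100,100,100]}'
python3 - <<'E'
from h import *
d=cap('wrist','w6'); s=r.sense();print(s['tcp_pos'],s['gripper_width'])
for p in([.5307,-.0469,.18],[.567,-.0824,.132]): print(proj(d,p))
t=cap('top','top2')
W=np.zeros((480,800,3),np.uint8)
W[:480,:400]=d['frame'][:,120:520]
W[:400,400:]=cv2.resize(t['frame'][175:275,235:335],None,fx=4,fy=4)
cv2.imwrite('pics/w6c.png',W[:,:,::-1])
E
```

```text
time_s: 11.48
tcp_pos: [0.5741, 0.1155, 0.2674]
ee_rot: [[-0.072, -0.997, 0.013], [-0.997, 0.072, 0.004], [-0.005, -0.012, -1.0]]
wrist_force: [1.5, -0.5, 0.6]
gripper_width: 0.993
time_s: 12.07
tcp_pos: [0.531, -0.0457, 0.2608]
ee_rot: [[-0.079, -0.997, 0.001], [-0.997, 0.079, 0.0], [-0.0, -0.001, -1.0]]
wrist_force: [0.3, -0.7, -0.3]
gripper_width: 0.999
[ 0.53118733 -0.04493558  0.26064124] 0.9991533269778525
[322.56688534 250.81312535]
[268.5496678  186.65924796]
```

View pics/w6c.png

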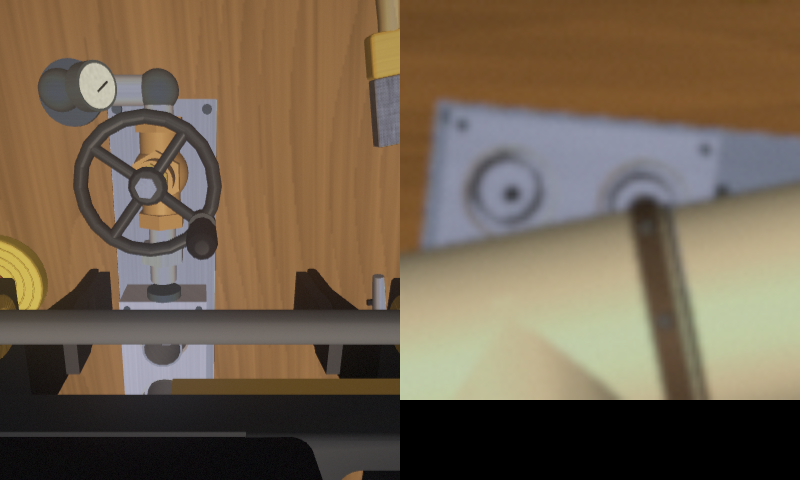

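Wheel nut at wrist (267,187) matches the prediction, and the handle top is at (322,243), so I shift about −3 mm in y. Both rings appear seated, and pocket_b's offset is mostly parallax. I descend on the handle and close.

```bash
python3 -m jog '{"rot":[[0,0,0],[0,0,0],[0,0,0],[0,0,0],[0,0,0],[0,0,0],[0,0,0],[0,0,0],[0,0,0],[0,0,0]],"delta_pos":[[0,-3,-30],[0,0,-30],[0,0,-27],[0,0,-10],[0,0,0],[0,0,0],[0,0,0],[0,0,0],[0,0,0],[0,0,0]],"grip":[100,100,100,100,0,0,0,0,0,0]}'
python3 -m jog '{"rot":[[0,0,0],[0,0,0],[0,0,0],[0,0,0],[0,0,0],[0,0,0],[0,0,0],[0,0,0],[0,0,0],[0,0,0]],"delta_pos":[[0,0,0],[0,0,0],[0,0,0],[0,0,0],[0,0,0],[0,0,0],[0,0,0],[0,0,0],[0,0,0],[0,0,0]],"grip":[0,0,0,0,0,0,0,0,0,0]}'
```

```text
time_s: 13.0
tcp_pos: [0.5317, -0.0475, 0.1644]
ee_rot: [[-0.076, -0.997, 0.002], [-0.997, 0.076, 0.0], [-0.001, -0.002, -1.0]]
wrist_force: [-0.4, -0.3, -0.1]
gripper_width: 0.632
time_s: 13.83
tcp_pos: [0.5315, -0.0477, 0.1633]
ee_rot: [[-0.076, -0.997, 0.001], [-0.997, 0.076, -0.0], [0.0, -0.001, -1.0]]
wrist_force: [1.0, -0.9, -1.3]
gripper_width: 0.228
```

```bash
python3 - <<'E'
import numpy as np
t0=np.degrees(np.arctan2(-.0477+.0824,.5315-.567));R=np.hypot(.0355,.0347)*1000;print(t0,R)
P=np.array([[R*np.cos(a),R*np.sin(a)] for a in np.radians(t0-15*np.arange(25))]).round(1)
D=np.diff(P,axis=0).round(1)
for k,d in enumerate(D): print(k,d.tolist())
E
python3 -m jog '{"rot":[[0,0,0],[0,0,0],[0,0,0],[0,0,0]],"delta_pos":[[10.2,7.9,0],[11.8,5,0],[6,1.3,0],[0,0,0]],"grip":[0,0,0,0]}'
```

```text
135.65291509276 49.642119213426014
0 [10.2, 8.0]
1 [11.9, 5.1]
2 [12.8, 1.8]
3 [12.9, -1.5]
4 [12.0, -4.8]
5 [10.4, -7.8]
6 [8.0, -10.2]
7 [5.1, -11.9]
8 [1.8, -12.8]
9 [-1.5, -12.9]
10 [-4.8, -12.0]
11 [-7.8, -10.4]
12 [-10.2, -8.0]
13 [-11.9, -5.1]
14 [-12.8, -1.8]
15 [-12.9, 1.5]
16 [-12.0, 4.8]
17 [-10.4, 7.8]
18 [-8.0, 10.2]
19 [-5.1, 11.9]
20 [-1.8, 12.8]
21 [1.5, 12.9]
22 [4.8, 12.0]
23 [7.8, 10.4]
time_s: 14.17
tcp_pos: [0.5592, -0.0314, 0.1633]
ee_rot: [[-0.076, -0.997, -0.001], [-0.997, 0.076, 0.003], [-0.002, 0.002, -1.0]]
wrist_force: [-2.2, 7.6, 2.3]
gripper_width: 0.228
```

It tracks at roughly 4 N/mm. The real circle sits about 1.5 mm further in +y, so I fold that in and proceed in about 15° steps.

```bash
python3 -m jog '{"rot":[[0,0,0],[0,0,0],[0,0,0]],"delta_pos":[[6.8,2,0],[6.4,-0.4,0],[0,0,0]],"grip":[0,0,0]}'
```

```text
time_s: 14.42
tcp_pos: [0.5727, -0.0302, 0.1633]
ee_rot: [[-0.076, -0.997, -0.0], [-0.997, 0.076, 0.002], [-0.002, 0.001, -1.0]]
wrist_force: [-0.8, 5.2, 2.4]
gripper_width: 0.233
```

```bash
python3 -m jog '{"rot":[[0,0,0],[0,0,0],[0,0,0]],"delta_pos":[[6.5,-1.1,0],[6.2,-2,0],[0,0,0]],"grip":[0,0,0]}'
```

```text
time_s: 14.67
tcp_pos: [0.5863, -0.033, 0.1634]
ee_rot: [[-0.076, -0.997, 0.002], [-0.997, 0.076, 0.003], [-0.003, -0.001, -1.0]]
wrist_force: [1.4, 6.6, 0.8]
gripper_width: 0.231
```

```bash
python3 - <<'E'
import numpy as np
c=np.array([569,-80.]);a=np.radians(70-7.5*np.arange(0,29));P=(c+50*np.c_[np.cos(a),np.sin(a)]).round(1)
P=np.vstack([[585.4,-35.],P[1:]])
for k,d in enumerate(np.diff(P,axis=0).round(1)):print(k+1,70-7.5*(k+1),d.tolist(),P[k+1].tolist())
E
python3 -m jog '{"rot":[[0,0,0],[0,0,0],[0,0,0]],"delta_pos":[[6.6,0.6,0],[5,-3.2,0],[0,0,0]],"grip":[0,0,0]}'
```

```text
1 62.5 [6.7, -0.6] [592.1, -35.6]
2 55.0 [5.6, -3.4] [597.7, -39.0]
3 47.5 [5.1, -4.1] [602.8, -43.1]
4 40.0 [4.5, -4.8] [607.3, -47.9]
5 32.5 [3.9, -5.2] [611.2, -53.1]
6 25.0 [3.1, -5.8] [614.3, -58.9]
7 17.5 [2.4, -6.1] [616.7, -65.0]
8 10.0 [1.5, -6.3] [618.2, -71.3]
9 2.5 [0.8, -6.5] [619.0, -77.8]
10 -5.0 [-0.2, -6.6] [618.8, -84.4]
11 -12.5 [-1.0, -6.4] [617.8, -90.8]
12 -20.0 [-1.8, -6.3] [616.0, -97.1]
13 -27.5 [-2.6, -6.0] [613.4, -103.1]
14 -35.0 [-3.4, -5.6] [610.0, -108.7]
15 -42.5 [-4.1, -5.1] [605.9, -113.8]
16 -50.0 [-4.8, -4.5] [601.1, -118.3]
17 -57.5 [-5.2, -3.9] [595.9, -122.2]
18 -65.0 [-5.8, -3.1] [590.1, -125.3]
19 -72.5 [-6.1, -2.4] [584.0, -127.7]
20 -80.0 [-6.3, -1.5] [577.7, -129.2]
21 -87.5 [-6.5, -0.8] [571.2, -130.0]
22 -95.0 [-6.6, 0.2] [564.6, -129.8]
23 -102.5 [-6.4, 1.0] [558.2, -128.8]
24 -110.0 [-6.3, 1.8] [551.9, -127.0]
25 -117.5 [-6.0, 2.6] [545.9, -124.4]
26 -125.0 [-5.6, 3.4] [540.3, -121.0]
27 -132.5 [-5.1, 4.1] [535.2, -116.9]
28 -140.0 [-4.5, 4.8] [530.7, -112.1]
time_s: 14.92
tcp_pos: [0.5971, -0.038, 0.1633]
ee_rot: [[-0.077, -0.997, -0.001], [-0.997, 0.077, -0.001], [0.001, 0.001, -1.0]]
wrist_force: [-2.0, -0.5, 1.7]
gripper_width: 0.229
```

Forces have dropped, so the circle fit is good.

```bash
python3 -m jog '{"rot":[[0,0,0],[0,0,0],[0,0,0]],"delta_pos":[[5.8,-5.5,0],[4.5,-4.8,0],[0,0,0]],"grip":[0,0,0]}'
```

```text
time_s: 15.17
tcp_pos: [0.6084, -0.0484, 0.1634]
ee_rot: [[-0.077, -0.997, 0.002], [-0.997, 0.077, 0.0], [-0.0, -0.002, -1.0]]
wrist_force: [1.3, 0.7, 0.4]
gripper_width: 0.232
```

```bash
python3 -m jog '{"rot":[[0,0,0],[0,0,0],[0,0,0]],"delta_pos":[[3.9,-5.2,0],[3.1,-5.8,0],[0,0,0]],"grip":[0,0,0]}'
```

```text
time_s: 15.42
tcp_pos: [0.6154, -0.0597, 0.1634]
ee_rot: [[-0.077, -0.997, 0.002], [-0.997, 0.077, -0.0], [0.0, -0.002, -1.0]]
wrist_force: [2.0, 0.5, -1.0]
gripper_width: 0.231
```

```bash
python3 -m jog '{"rot":[[0,0,0],[0,0,0],[0,0,0]],"delta_pos":[[2.4,-6.1,0],[1.5,-6.3,0],[0,0,0]],"grip":[0,0,0]}'
```

```text
time_s: 15.67
tcp_pos: [0.619, -0.0723, 0.1634]
ee_rot: [[-0.077, -0.997, 0.002], [-0.997, 0.077, -0.0], [0.0, -0.002, -1.0]]
wrist_force: [3.6, -0.2, -1.0]
gripper_width: 0.229
```

```bash
python3 -m jog '{"rot":[[0,0,0],[0,0,0],[0,0,0]],"delta_pos":[[0.8,-6.5,0],[-0.2,-6.6,0],[0,0,0]],"grip":[0,0,0]}'
```

```text
time_s: 15.92
tcp_pos: [0.6195, -0.0841, 0.1634]
ee_rot: [[-0.077, -0.997, 0.003], [-0.997, 0.077, 0.001], [-0.002, -0.003, -1.0]]
wrist_force: [3.6, 4.1, -2.2]
gripper_width: 0.23
```

```bash
python3 -m jog '{"rot":[[0,0,0],[0,0,0],[0,0,0]],"delta_pos":[[-0.8,-6.4,0],[-1.6,-6.3,0],[0,0,0]],"grip":[0,0,0]}'
```

```text
time_s: 16.17
tcp_pos: [0.6191, -0.0886, 0.1633]
ee_rot: [[-0.076, -0.997, 0.01], [-0.997, 0.076, 0.013], [-0.014, -0.009, -1.0]]
wrist_force: [3.8, 30.5, -0.5]
gripper_width: 0.227
```

The force jumped to 30 N at about −9°, after 2.5 rad, which is within the stated start range: this is the stop. I hold briefly, then ease off to read the contact position.

```bash
python3 -m jog '{"rot":[[0,0,0],[0,0,0],[0,0,0]],"delta_pos":[[0,0,0],[0,0,0],[0,0,0]],"grip":[0,0,0]}'; python3 -m jog '{"rot":[[0,0,0],[0,0,0],[0,0,0]],"delta_pos":[[0.5,4,0],[0,2,0],[0,0,0]],"grip":[0,0,0]}'
```

```text
time_s: 16.42
tcp_pos: [0.6191, -0.0886, 0.1632]
ee_rot: [[-0.074, -0.997, 0.009], [-0.997, 0.075, 0.011], [-0.012, -0.008, -1.0]]
wrist_force: [4.2, 29.3, -0.6]
gripper_width: 0.229
time_s: 16.67
tcp_pos: [0.6191, -0.0878, 0.1633]
ee_rot: [[-0.075, -0.997, 0.007], [-0.997, 0.075, 0.003], [-0.004, -0.006, -1.0]]
wrist_force: [6.3, 12.0, -2.9]
gripper_width: 0.229
```

Contact is at y≈−0.0875, which is a stop angle of −8.5° about (0.5695,−0.080). Now the table for backing off 720° CCW.

```bash
python3 - <<'E'
import numpy as np
c=np.array([569.5,-80.]);a=np.radians(-8.5+15*np.arange(1,26));P=(c+50*np.c_[np.cos(a),np.sin(a)]).round(1)
P=np.vstack([[616.9,-91.1],P])
for k,d in enumerate(np.diff(P,axis=0).round(1)):print(k+1,-8.5+15*(k+1),d.tolist(),P[k+1].tolist())
E
```

```text
1 6.5 [2.3, 16.8] [619.2, -74.3]
2 21.5 [-3.2, 12.6] [616.0, -61.7]
3 36.5 [-6.3, 11.4] [609.7, -50.3]
4 51.5 [-9.1, 9.4] [600.6, -40.9]
5 66.5 [-11.2, 6.8] [589.4, -34.1]
6 81.5 [-12.5, 3.6] [576.9, -30.5]
7 96.5 [-13.1, 0.2] [563.8, -30.3]
8 111.5 [-12.6, -3.2] [551.2, -33.5]
9 126.5 [-11.4, -6.3] [539.8, -39.8]
10 141.5 [-9.4, -9.1] [530.4, -48.9]
11 156.5 [-6.8, -11.2] [523.6, -60.1]
12 171.5 [-3.6, -12.5] [520.0, -72.6]
13 186.5 [-0.2, -13.1] [519.8, -85.7]
14 201.5 [3.2, -12.6] [523.0, -98.3]
15 216.5 [6.3, -11.4] [529.3, -109.7]
16 231.5 [9.1, -9.4] [538.4, -119.1]
17 246.5 [11.2, -6.8] [549.6, -125.9]
18 261.5 [12.5, -3.6] [562.1, -129.5]
19 276.5 [13.1, -0.2] [575.2, -129.7]
20 291.5 [12.6, 3.2] [587.8, -126.5]
21 306.5 [11.4, 6.3] [599.2, -120.2]
22 321.5 [9.4, 9.1] [608.6, -111.1]
23 336.5 [6.8, 11.2] [615.4, -99.9]
24 351.5 [3.6, 12.5] [619.0, -87.4]
25 366.5 [0.2, 13.1] [619.2, -74.3]
```

```bash
python3 -m jog '{"rot":[[0,0,0],[0,0,0],[0,0,0],[0,0,0],[0,0,0],[0,0,0],[0,0,0]],"delta_pos":[[2.3,16.8,0],[-3.2,12.6,0],[-6.3,11.4,0],[-9.1,9.4,0],[-11.2,6.8,0],[-12.5,3.6,0],[0,0,0]],"grip":[0,0,0,0,0,0,0]}'
```

```text
time_s: 17.25
tcp_pos: [0.5721, -0.033, 0.1632]
ee_rot: [[-0.077, -0.997, -0.007], [-0.997, 0.077, -0.004], [0.005, 0.006, -1.0]]
wrist_force: [-3.6, -9.3, 0.7]
gripper_width: 0.23
```

```bash
python3 -m jog '{"rot":[[0,0,0],[0,0,0]],"delta_pos":[[0,-2.5,0],[0,0,0]],"grip":[0,0]}'
```

```text
time_s: 17.42
tcp_pos: [0.5743, -0.0335, 0.1632]
ee_rot: [[-0.077, -0.997, -0.003], [-0.997, 0.077, -0.0], [0.001, 0.003, -1.0]]
wrist_force: [-2.3, -2.0, 2.3]
gripper_width: 0.229
```

The handle slipped about 2.5 mm along the pads at the stop; the command is now shifted to match. I continue.

```bash
python3 -m jog '{"rot":[[0,0,0],[0,0,0],[0,0,0],[0,0,0],[0,0,0],[0,0,0],[0,0,0],[0,0,0],[0,0,0],[0,0,0]],"delta_pos":[[-13.1,0.2,0],[-12.6,-3.2,0],[-11.4,-6.3,0],[-9.4,-9.1,0],[-6.8,-11.2,0],[-3.6,-12.5,0],[-0.2,-13.1,0],[3.2,-12.6,0],[6.3,-11.4,0],[0,0,0]],"grip":[0,0,0,0,0,0,0,0,0,0]}'
```

```text
time_s: 18.25
tcp_pos: [0.5298, -0.1137, 0.1632]
ee_rot: [[-0.078, -0.997, 0.0], [-0.997, 0.078, -0.001], [0.0, -0.0, -1.0]]
wrist_force: [3.0, -2.0, -2.7]
gripper_width: 0.231
```

```bash
python3 -m jog '{"rot":[[0,0,0],[0,0,0],[0,0,0],[0,0,0],[0,0,0],[0,0,0],[0,0,0],[0,0,0],[0,0,0],[0,0,0]],"delta_pos":[[9.1,-9.4,0],[11.2,-6.8,0],[12.5,-3.6,0],[13.1,-0.2,0],[12.6,3.2,0],[11.4,6.3,0],[9.4,9.1,0],[6.8,11.2,0],[3.6,12.5,0],[0,0,0]],"grip":[0,0,0,0,0,0,0,0,0,0]}'
```

```text
time_s: 19.08
tcp_pos: [0.6192, -0.0893, 0.1632]
ee_rot: [[-0.075, -0.997, -0.0], [-0.997, 0.075, -0.001], [0.001, 0.0, -1.0]]
wrist_force: [1.9, 1.9, -0.7]
gripper_width: 0.235
```

One full turn: TCP (0.6192,−0.0893) against the stop position (0.6191,−0.0878). Second turn.

```bash
python3 -m jog '{"rot":[[0,0,0],[0,0,0],[0,0,0],[0,0,0],[0,0,0],[0,0,0],[0,0,0],[0,0,0],[0,0,0],[0,0,0]],"delta_pos":[[0.2,13.1,0],[-3.2,12.6,0],[-6.3,11.4,0],[-9.1,9.4,0],[-11.2,6.8,0],[-12.5,3.6,0],[-13.1,0.2,0],[-12.6,-3.2,0],[-11.4,-6.3,0],[0,0,0]],"grip":[0,0,0,0,0,0,0,0,0,0]}'
python3 -m jog '{"rot":[[0,0,0],[0,0,0],[0,0,0],[0,0,0],[0,0,0],[0,0,0],[0,0,0],[0,0,0],[0,0,0],[0,0,0]],"delta_pos":[[-9.4,-9.1,0],[-6.8,-11.2,0],[-3.6,-12.5,0],[-0.2,-13.1,0],[3.2,-12.6,0],[6.3,-11.4,0],[9.1,-9.4,0],[11.2,-6.8,0],[12.5,-3.6,0],[0,0,0]],"grip":[0,0,0,0,0,0,0,0,0,0]}'
python3 -m jog '{"rot":[[0,0,0],[0,0,0],[0,0,0],[0,0,0],[0,0,0],[0,0,0],[0,0,0],[0,0,0]],"delta_pos":[[13.1,-0.2,0],[12.6,3.2,0],[11.4,6.3,0],[9.4,9.1,0],[6.8,11.2,0],[3.6,12.5,0],[0,1,0],[0,0,0]],"grip":[0,0,0,0,0,0,0,0]}'
python3 - <<'E'
from h import *
d=cap('wrist','w7');s=cap('scene','sc7');print(r.sense()['tcp_pos'])
W=np.zeros((480,800,3),np.uint8);W[:,:400]=d['frame'][:,120:520]
W[:400,400:]=cv2.resize(s['frame'][210:350,250:390],(400,400))
cv2.imwrite('pics/w7c.png',W[:,:,::-1])
for z in(.18,.13): print(proj(s,[.619,-.0853,z]))
E
```

```text
time_s: 19.92
tcp_pos: [0.5382, -0.0441, 0.1633]
ee_rot: [[-0.077, -0.997, 0.001], [-0.997, 0.077, -0.002], [0.002, -0.001, -1.0]]
wrist_force: [4.4, -7.4, -4.0]
gripper_width: 0.233
time_s: 20.75
tcp_pos: [0.5624, -0.1327, 0.1633]
ee_rot: [[-0.077, -0.997, -0.001], [-0.997, 0.077, -0.001], [0.001, 0.001, -1.0]]
wrist_force: [1.4, -2.8, -0.9]
gripper_width: 0.229
time_s: 21.42
tcp_pos: [0.6192, -0.0884, 0.1633]
ee_rot: [[-0.076, -0.997, 0.002], [-0.997, 0.076, 0.0], [-0.001, -0.002, -1.0]]
wrist_force: [3.5, 0.2, -2.2]
gripper_width: 0.229
[ 0.61918522 -0.08838396  0.16330639]
[268.20910215 229.68971836]
[269.85838462 247.98064488]
```

View pics/w7c.png

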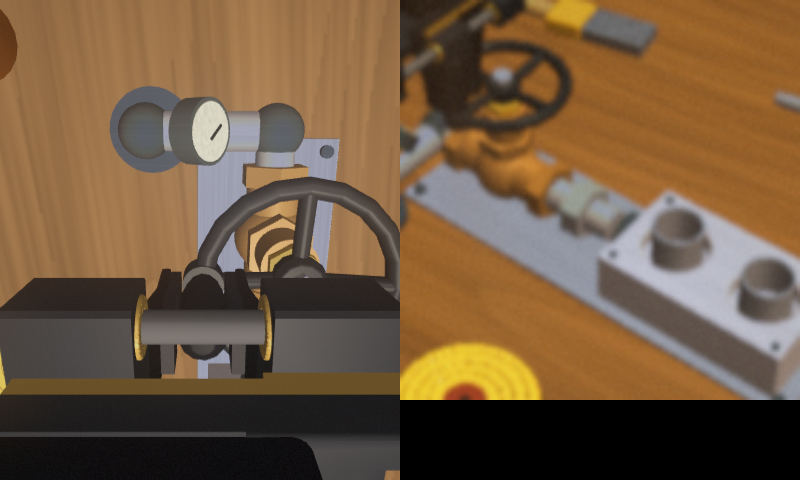

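Both rings are seated upright in the pockets. The handle is held between the pads at (205,300), 2 turns off and within 0.6 mm of the stop pose, with the gripper closed on it. I hand the job in.

```bash
python3 -c "
from station import finish_job
print(finish_job())"
```

```text
the job is handed in; nothing more can be done
None
```

I set both polished rings in the nest pockets, closed the valve on its stop, backed it off two full turns and handed in with the gripper still holding the crank handle. The robot clock read about 21.5 s of the 72 s allowed. No verdict was reported, so these are my own checks:

- **Rings:** in the last scene picture both stand upright and fully down, one in each pocket. The second ring may sit about 3 mm off its pocket's centre, inside the 10 mm limit. The orange ring was not touched.
- **Closing:** the force rose to about 30 N after roughly 2.5 rad of clockwise turning, which I took as the stop and held for over 0.25 s.
- **Setting:** the final gripper position after two turns is (0.6192, −0.0884), against (0.6191, −0.0878) at the stop. That is under 1° apart as measured at the hand.
- **Grip:** the opening reads 0.229 with the jaws closed on the handle, though that is about 20 mm against the stated 21 mm. The hand is at handle mid-height.
- **One disagreement:** the handle slipped about 2.5 mm along the pads when it met the stop. I took the stop position after that slip, and any slip left uncounted would be about 3° of the 14° allowed.
- **Bystanders:** I saw none disturbed, but I did not re-measure their positions.

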